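# Lay out a coffee tasting from a stack of pods

## Task

Lay out the coffee tasting: take the stack of pods on the wooden board apart from the top down, and set each one straight into the middle of the dish of its own lid colour, upright with its lid up. First the little green capsule, then the yellow pod, then the red and the blue one in either order; do not tip any of them over, and leave each standing free in its dish.

Things in the scene. Friction and masses are not known exactly. Their poses are not given: they have to be found in the camera images.
- green_capsule: Small espresso capsule on top of the stack: silvery tapered cup, 26 mm across its flat foot, 31 mm below the lid; flat overhanging green lid 37 mm across, 5 mm thick, to be gripped at its edge; 30 mm tall, 18 g. Origin: centre of the foot; z up. Starts on the middle of the yellow pod's lid, its foot 100 mm above the counter.
- yellow_pod: Coffee pod: white tapered cup, 37 mm across its flat foot, 45 mm below the lid; flat overhanging yellow lid 51 mm across, 5 mm thick, to be gripped at its edge; 44 mm tall, 25 g. Origin: centre of the foot; z up. At the start it bridges the red and the blue pod, standing half on each lid, its foot 56 mm above the counter, and carries the green capsule.
- red_pod: Coffee pod: white tapered cup, 37 mm across its flat foot, 45 mm below the lid; flat overhanging red lid 51 mm across, 5 mm thick, to be gripped at its edge; 44 mm tall, 25 g. Origin: centre of the foot; z up. Starts in the bottom layer on the 12 mm thick wooden board, beside the blue pod, lids 3 mm apart; the two may trade sides and the row may point any way.
- blue_pod: Coffee pod: white tapered cup, 37 mm across its flat foot, 45 mm below the lid; flat overhanging blue lid 51 mm across, 5 mm thick, to be gripped at its edge; 44 mm tall, 25 g. Origin: centre of the foot; z up. Starts in the bottom layer on the 12 mm thick wooden board, beside the red pod, lids 3 mm apart; the two may trade sides and the row may point any way.
- green_dish: Round shallow green dish, 80 mm across and 14 mm tall, fixed to the counter; wall 4 mm, so 72 mm across inside; its flat inner floor lies 4 mm above the counter. Origin: centre of its underside, on the counter; z up. Starts empty; the dishes trade places from one start to the next.
- yellow_dish: Round shallow yellow dish, 80 mm across and 14 mm tall, fixed to the counter; wall 4 mm, so 72 mm across inside; its flat inner floor lies 4 mm above the counter. Origin: centre of its underside, on the counter; z up. Starts empty; the dishes trade places from one start to the next.
- red_dish: Round shallow red dish, 80 mm across and 14 mm tall, fixed to the counter; wall 4 mm, so 72 mm across inside; its flat inner floor lies 4 mm above the counter. Origin: centre of its underside, on the counter; z up. Starts empty; the dishes trade places from one start to the next.
- blue_dish: Round shallow blue dish, 80 mm across and 14 mm tall, fixed to the counter; wall 4 mm, so 72 mm across inside; its flat inner floor lies 4 mm above the counter. Origin: centre of its underside, on the counter; z up. Starts empty; the dishes trade places from one start to the next.

How it is judged:
By the outcome, as a careful person would: the job done as asked, in the order asked, and still so for the second after the job is handed in, with the robot touching nothing.
It also fails if it takes over 120 s, if anything falls off the work surface, if the arm or the gripper's body presses on something with over 40 N, if the wrist force passes 120 N, or if a joint passes its speed limit or range.

## Robot

A 6-joint arm with a two-finger parallel gripper is mounted at the origin on the work surface. World frame = base frame: x ahead of the robot, y to its left, z up, the work surface at z = 0. Lengths are in m, angles in rad, forces in N, time in s.
With the tool pointing down it reaches from about 0.325 to 0.75 m from the base axis. Payload 7.6 kg.
Tool frame: the origin (TCP) lies at the very end of the fingers, on their centre line; the grasp point (between the pads) lies 19 mm behind it; z points along the fingers, y is the line along which they close (so a half turn about z gives the same grasp; the last joint's range is limited). The gripper opens to 85 mm and grips with 20 to 120 N. Pads are 22 mm wide; open, the fingers measure 114 mm over their backs; the gripper's body (76 mm by 85 mm) begins 54 mm behind the grasp point. The pads swing forward as they close: fully open they stand 13 mm farther back than shut.
Start: joints at [-1.26, 0.052, 1.401, -0, 1.689, -0.07], TCP at [0.195, -0.487, 0.231] pointing down, gripper open.
Joint ranges: [-2.9, 2.9], [-0.91, 2.17], [0.12, 2.37], [-1.06, 4.2], [0.26, 2.73], [-2.93, 2.93]. Speed limits (rad/s): [2.57, 2.57, 3.01, 3.14, 3.14, 3.14].

## Interface

Orientations are given as a rotation vector (axis times angle).
In Python, from workcell import env, snapshot, calibration gives the robot as it stands.
- The arm moves only by the tool carry_out, never from a script. Its argument "series" is a list of rows, each a list of 4 numbers: the shift along the tool's x, y, z as a fraction of full scale, then the turn about the tool's z as a fraction of full scale. In form: [[dx, dy, dz, yaw], ...]. A call has 1 to 8 rows; each row shifts and turns the commanded pose from where the row before left it, along the tool's axes as they then stand; what a row does not reach is not made up. Full scale, the value 1, is 4 cm for a shift and 4 degrees for a turn. A row lasts 1/12 s, in which the tool goes at most 41.7 mm and 7.16 degrees, less where a joint would pass 70% of its speed; a pose out of reach is approached as far as the arm can. A call with a number of a shift or a turn outside -1 to 1 is refused whole. A call with a gripper value outside its range is refused whole. "hand" is the opening, from 0 (shut) to 1 (fully open), set as the call begins (left out, the last holds). The fingers move at their own pace and stop on an object; the grip force is fixed at half the most. Time passes only in rows, so rows that do not move let the fingers close. It gives the time, the measured TCP pose, the force, the opening and the grip force at its end, in the units of the state.
- env.get_obs(): the state, without advancing time (a new reading comes with each control period).
- snapshot(name): name is "side" or "top" or "wrist"; returns the picture (420x560x3 uint8, red, green, blue); there is no depth.
- calibration(name): a dict with "camera_matrix" (3x3 intrinsics, pixels), "rvec" (rotation vector, rad) and "tvec" (3), from world to camera coordinates, as OpenCV has them. Camera axes: x right, y down, z forward; pixel columns grow to the right and rows downward; lengths in m; the calibration is good to about 2 mm. A picture is of the moment at which its call begins: read the wrist's pose just before it. calibration takes no time and is no camera call; for the wrist camera it gives the pose at the moment of the call.
- env.job_done(): hands the job in; it is judged then, once.
The state is a dict: "time_s": time; "joint_pos": joint angles; "qd": joint speeds; "joint_efforts": joint torques, N m; "tcp_pos": TCP position; "orientation": TCP orientation; "wrist_force": force on the tool from outside, world axes, zero at the start; "torque": the same for the moment, N m; "gripper_width": opening from 0.0 (shut) to 1.0 (fully open); "grip_force": force on a finger pad.
Only numpy, scipy, OpenCV 4.12 (cv2) and the standard library are available. Lean on these libraries where they do the work, as an engineer would, in place of code of your own. Each camera call takes 0.05 s, during which the arm holds its last target. There are 200 camera calls.

## Working session

There is one attempt and no reset: what is moved stays moved. The work goes in short steps, Python scripts to look and compute and a tool call to move; the robot and the scene stay as the last step left them, time stands still between calls to the robot, and variables do not carry over. Pictures are saved under pics/ and viewed, at most 14 in all, crops included, and the job is handed in when it is done.

Besides the shell and the picture viewer there is one more tool, called after "Request:" as name(argument=value, ...), one argument or row to a line, values as JSON. carry_out: Moves the arm, as the interface text tells. Its arguments: {"type":"object","properties":{"series":{"type":"array"},"hand":{"type":"number"}},"required":["series"]}

```bash
ls; mkdir -p pics; python3 - <<'E'
from workcell import env, snapshot, calibration
import cv2
o=env.get_obs();print(o)
for n in("side","top","wrist"):
    c=calibration(n);print(n,c)
    cv2.imwrite(f"pics/{n}0.png",snapshot(n)[:,:,::-1])
a=cv2.imread("pics/top0.png")
E
```

```text
pics
{'time_s': 0.0, 'joint_pos': array([-1.26029593e+00,  5.28272646e-02,  1.40174710e+00,  5.25702049e-06,
        1.68861758e+00, -7.02948328e-02]), 'qd': array([-0.00052526, -0.00112012,  0.00219092,  0.0001671 ,  0.00053092,
        0.00019367]), 'joint_efforts': array([ 5.46830561e-04, -3.81659460e+01, -3.60192990e+01, -9.33940396e-05,
        5.94584970e-03,  3.52728227e-05]), 'tcp_pos': array([ 0.19505033, -0.48708543,  0.23046611]), 'orientation': array([-3.08326124e+00, -5.94244681e-01,  2.92703990e-04]), 'wrist_force': array([-0.11750006,  0.32056292, -0.60121939]), 'torque': array([-0.00282217, -0.01094673,  0.03221658]), 'grip_force': 0.0, 'gripper_width': 1.00098838818319}
side {'camera_matrix': array([[393.14280553,   0.        , 281.58599868],
       [  0.        , 393.14280553, 209.82081726],
       [  0.        ,   0.        ,   1.        ]]), 'rvec': array([ 0.40160796, -2.7875242 ,  1.0963167 ]), 'tvec': array([0.49176806, 0.15483873, 0.82222323])}
top {'camera_matrix': array([[448.94694864,   0.        , 274.50271648],
       [  0.        , 448.94694864, 211.32201801],
       [  0.        ,   0.        ,   1.        ]]), 'rvec': array([ 2.28442836, -1.90980902,  0.2020224 ]), 'tvec': array([-0.07585198,  0.52821797,  1.06368484])}
wrist {'camera_matrix': array([[310.87777794,   0.        , 279.11666111],
       [  0.        , 310.87777794, 209.19262305],
       [  0.        ,   0.        ,   1.        ]]), 'rvec': array([-2.40436075,  1.62860595,  0.22860215]), 'tvec': array([-0.52404564, -0.03513678,  0.37822322])}
```

View pics/top0.png

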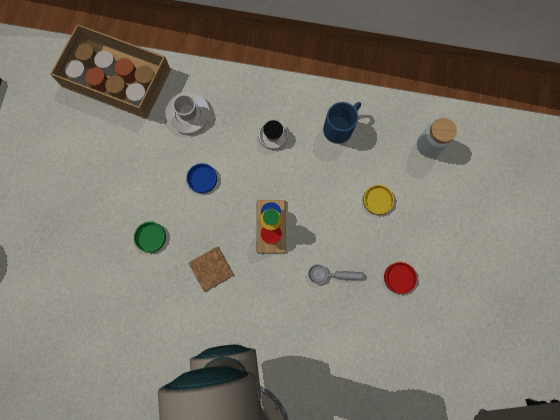

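View pics/side0.png

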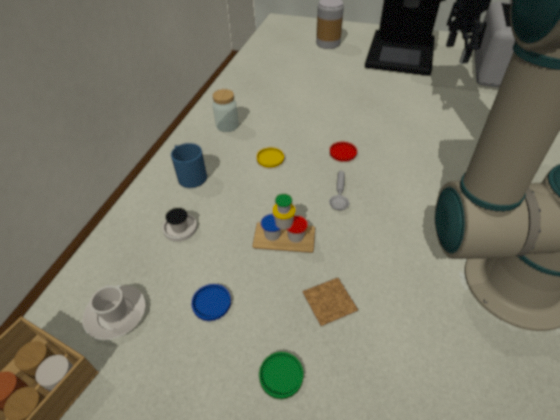

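```bash
cat > h.py <<'E'
import numpy as np, cv2
from scipy.spatial.transform import Rotation as R
from workcell import env, snapshot, calibration
HUE={'green':(50,85),'yellow':(22,34),'blue':(105,122),'red':(174,184)}
def mask(im,c,smin=150,vmin=60):
    h,s,v=[a.astype(int) for a in cv2.split(cv2.cvtColor(im,cv2.COLOR_RGB2HSV))]
    lo,hi=HUE[c]
    if hi>180: hm=(h>=lo)|(h<=hi-180)
    else: hm=(h>=lo)&(h<=hi)
    return (hm&(s>=smin)&(v>=vmin)).astype(np.uint8)
def blobs(im,c,amin=40,**k):
    cs,_=cv2.findContours(mask(im,c,**k),cv2.RETR_EXTERNAL,cv2.CHAIN_APPROX_NONE)
    return sorted([q for q in cs if cv2.contourArea(q)>=amin],key=cv2.contourArea,reverse=True)
def toplane(cal,px,z):
    """pixels (N,2) -> world points on plane z"""
    px=np.asarray(px,float).reshape(-1,1,2)
    u=cv2.undistortPoints(px,cal['camera_matrix'],None).reshape(-1,2)
    M=R.from_rotvec(cal['rvec']).as_matrix(); C=-M.T@cal['tvec']
    d=np.c_[u,np.ones(len(u))]@M
    return C+d*((z-C[2])/d[:,2])[:,None]
def circ(cal,q,z):
    """min enclosing circle of a contour cast on plane z (mm)"""
    p=toplane(cal,q,z)[:,:2].astype(np.float32)*1000
    (x,y),r=cv2.minEnclosingCircle(p); return round(x,1),round(y,1),round(r,1)
def go(x,y,z,grip_dir=None):
    """shift in tool-axis full-scale units, and yaw units, from the measured pose to target (m, rad)"""
    o=env.get_obs(); T=R.from_rotvec(o['orientation']); A=T.as_matrix()
    d=np.array([x,y,z])-o['tcp_pos']
    yaw=0.
    if grip_dir is not None:
        g=np.array([np.cos(grip_dir),np.sin(grip_dir),0]); l=A.T@g
        yaw=np.arctan2(-l[0],l[1]); yaw=(yaw+np.pi/2)%np.pi-np.pi/2
    print('d tool units',(A.T@d/.04).round(3),'yaw units',round(np.degrees(yaw)/4,2),'q6',o['joint_pos'][5].round(2),'tcp',o['tcp_pos'].round(4),'t',round(o['time_s'],1))
E
python3 - <<'E'
from h import *
for n in("top","side"):
    im=snapshot(n);cal=calibration(n)
    for c in HUE:
        for q in blobs(im,c)[:3]:
            m=cv2.moments(q);print(n,c,cv2.contourArea(q),round(m['m10']/m['m00']),round(m['m01']/m['m00']),*[(z,circ(cal,q,z/1000)) for z in(14,56,100,130)])
print(R.from_rotvec(env.get_obs()['orientation']).as_matrix().round(3))
E
```

```text
top green 585.5 150 237 (14, (420.2, 324.3, 39.1)) (56, (415.9, 311.6, 37.6)) (100, (411.5, 298.3, 36.1)) (130, (408.5, 289.2, 35.1))
top green 154.0 270 217 (14, (526.4, 28.0, 19.5)) (56, (518.2, 26.3, 18.8)) (100, (509.7, 24.5, 18.0)) (130, (503.9, 23.2, 17.5))
top yellow 679.5 378 199 (14, (621.2, -239.2, 40.3)) (56, (609.5, -231.0, 38.8)) (100, (597.3, -222.5, 37.2)) (130, (589.0, -216.7, 36.2))
top yellow 94.5 270 224 (14, (518.7, 26.8, 27.2)) (56, (510.9, 25.2, 26.2)) (100, (502.6, 23.4, 25.2)) (130, (497.0, 22.2, 24.4))
top blue 639.5 201 178 (14, (597.0, 225.8, 39.7)) (56, (586.2, 216.7, 38.2)) (100, (574.9, 207.2, 36.7)) (130, (567.2, 200.8, 35.6))
top blue 87.0 271 207 (14, (539.8, 30.5, 24.9)) (56, (531.1, 28.7, 24.0)) (100, (522.1, 26.8, 23.0)) (130, (515.9, 25.5, 22.4))
top red 760.0 400 278 (14, (430.7, -319.5, 40.6)) (56, (426.1, -308.4, 39.1)) (100, (421.3, -296.8, 37.6)) (130, (418.0, -288.8, 36.5))
top red 218.5 271 236 (14, (482.9, 20.2, 26.1)) (56, (476.4, 18.8, 25.1)) (100, (469.5, 17.3, 24.1)) (130, (464.9, 16.2, 23.4))
side green 1469.5 281 375 (14, (419.0, 322
[... 404 characters left out ...]
, -55.4, 29.3)) (56, (513.9, -18.0, 27.5)) (100, (501.8, 21.2, 25.7)) (130, (493.5, 48.0, 24.4))
side blue 989.0 211 302 (14, (593.5, 224.4, 39.3)) (56, (577.9, 245.0, 37.0)) (100, (561.4, 266.6, 34.5)) (130, (550.3, 281.4, 32.8))
side blue 157.0 269 223 (14, (540.8, -9.0, 25.3)) (56, (528.3, 25.7, 23.8)) (100, (515.2, 62.0, 22.2)) (130, (506.3, 86.7, 21.1))
side red 371.0 343 151 (14, (430.1, -320.5, 42.2)) (56, (424.2, -267.2, 39.6)) (100, (418.1, -211.3, 37.0)) (130, (413.9, -173.1, 35.2))
side red 210.0 298 225 (14, (483.2, -20.6, 27.3)) (56, (474.1, 14.7, 25.7)) (100, (464.7, 51.7, 24.0)) (130, (458.2, 77.0, 22.8))
[[ 0.928  0.372 -0.   ]
 [ 0.372 -0.928  0.001]
 [ 0.    -0.001 -1.   ]]
```

```bash
python3 -c "
import cv2
a=cv2.imread('pics/side0.png')[180:260,230:340];b=cv2.imread('pics/top0.png')[185:265,220:330]
cv2.imwrite('pics/crop.png',cv2.resize(cv2.vconcat([a,b]),None,fx=3.7,fy=3.7,interpolation=cv2.INTER_CUBIC))"
```

```text
(no output)
```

View pics/crop.png

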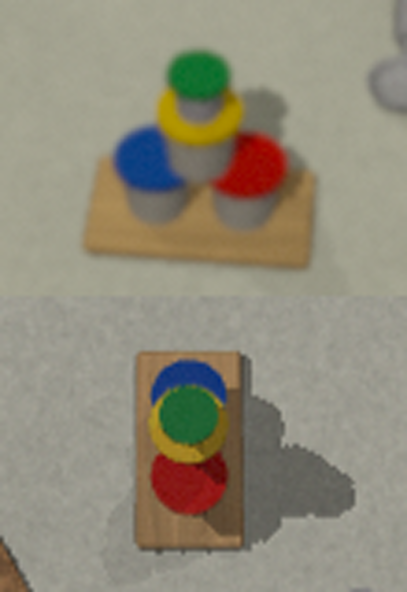

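```bash
python3 -c "
from h import *
go(.5025,.022,.23,1.75)"
```

```text
d tool units [11.867 -8.963  0.03 ] yaw units 2.89 q6 -0.07 tcp [ 0.1951 -0.4873  0.2309] t 0.2
```

Request:
carry_out(
  series=[
    [0.4,-0.3,0,0],
    [0.742,-0.56,0,0],
    [0.742,-0.56,0,0],
    [0.742,-0.56,0,0],
    [0.742,-0.56,0,0],
    [0.742,-0.56,0,0],
    [0.742,-0.56,0,0],
    [0.742,-0.56,0,0],
  ],
  hand=0.65,
)

```text
time_s: 0.92
tcp_pos: [0.3406, -0.2459, 0.2314]
orientation: [3.085, 0.594, 0.0]
wrist_force: [0.6, -0.8, 0.1]
gripper_width: 0.653
grip_force: 0.0
```

Request:
carry_out(
  series=[
    [0.742,-0.56,0,0],
    [0.742,-0.56,0,0],
    [0.742,-0.56,0,0],
    [0.742,-0.56,0,0],
    [0.742,-0.56,0,0],
    [0.742,-0.56,0,0],
    [0.742,-0.56,0,0],
    [0.742,-0.56,0,0],
  ],
)

```text
time_s: 1.58
tcp_pos: [0.4946, 0.009, 0.2313]
orientation: [3.085, 0.595, 0.0]
wrist_force: [0.7, -1.4, 0.6]
gripper_width: 0.648
grip_force: 0.0
```

Request:
carry_out(
  series=[
    [0.34,-0.26,0,0],
    [0,0,0,1],
    [0,0,0,1],
    [0,0,0,0.9],
    [0,0,0,0],
    [0,0,0,0],
  ],
)

```text
time_s: 2.08
tcp_pos: [0.5027, 0.0218, 0.2311]
orientation: [3.129, 0.283, -0.0]
wrist_force: [-0.6, -0.0, -0.1]
gripper_width: 0.651
grip_force: 0.0
```

```bash
python3 - <<'E'
from h import *
go(.5025,.022,.23,1.75)
cal=calibration("wrist"); im=snapshot("wrist"); cv2.imwrite("pics/w1.png",im[:,:,::-1])
for c,z in(('green',.13),('yellow',.1),('red',.056),('blue',.056)):
    for q in blobs(im,c,100)[:2]: print(c,cv2.contourArea(q),circ(cal,q,z))
print(env.get_obs()['gripper_width'])
E
```

```text
d tool units [-0.003 -0.006  0.029] yaw units 0.02 q6 1.36 tcp [0.5027 0.0218 0.2311] t 2.1
green 2215.5 (469.0, 228.7, 26.5)
green 1433.0 (503.6, 21.2, 18.3)
yellow 4132.0 (608.3, -172.7, 32.6)
yellow 861.0 (503.6, 21.3, 25.7)
red 2034.0 (447.5, -281.3, 35.0)
red 164.5 (472.4, 15.1, 24.1)
blue 4586.0 (593.6, 201.0, 34.9)
blue 1346.0 (529.9, 26.0, 24.8)
0.6528494850110048
```

View pics/w1.png

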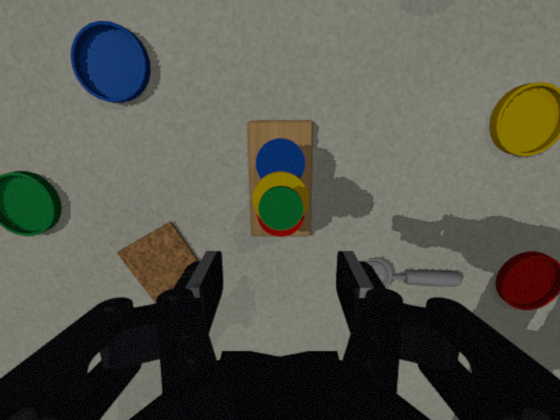

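Request:
carry_out(
  series=[
    [0.02,0,0.7,0],
    [0,0,0.7,0],
    [0,0,0.6,0],
    [0,0,0.5,0],
    [0,0,0.32,0],
    [0,0,0.2,0],
    [0,0,0,0],
    [0,0,0,0],
  ],
)

```text
time_s: 2.8
tcp_pos: [0.5037, 0.0218, 0.111]
orientation: [3.129, 0.281, 0.001]
wrist_force: [-0.7, 0.2, -0.2]
gripper_width: 0.649
grip_force: 0.0
```

```bash
python3 - <<'E'
from h import *
go(.5034,.0213,.11,1.75)
a=snapshot("side")[140:260,220:350]; b=snapshot("wrist")[150:390,130:410]
b=cv2.resize(b,(390,334));a=cv2.resize(a,(390,360),interpolation=cv2.INTER_CUBIC)
cv2.imwrite("pics/c2.png",np.hstack([a[:334],b])[:,:,::-1])
E
```

```text
d tool units [-0.01   0.012  0.024] yaw units -0.01 q6 1.36 tcp [0.5037 0.0218 0.111 ] t 2.8
```

View pics/c2.png

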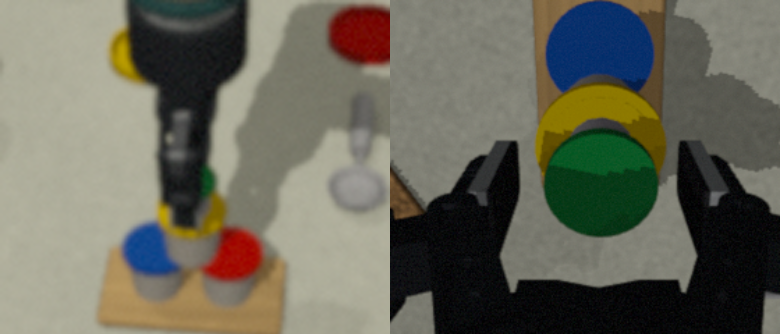

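Request:
carry_out(
  series=[
    [0,0.01,0,0],
    [0,0,0,0],
    [0,0,0,0],
    [0,0,0,0],
    [0,0,0,0],
    [0,0,0,0],
  ],
  hand=0,
)

```text
time_s: 3.4
tcp_pos: [0.5043, 0.0214, 0.1119]
orientation: [3.129, 0.28, 0.004]
wrist_force: [-1.3, 0.3, 5.7]
gripper_width: 0.391
grip_force: 59.0
```

```bash
python3 - <<'E'
from h import *
go(.5034,.0213,.11,1.75)
a=snapshot("side")[140:260,220:350]; b=snapshot("wrist")[150:390,130:410]
b=cv2.resize(b,(390,334));a=cv2.resize(a,(390,360),interpolation=cv2.INTER_CUBIC)
cv2.imwrite("pics/c3.png",np.hstack([a[:334],b])[:,:,::-1])
E
```

```text
d tool units [-0.024 -0.001  0.048] yaw units -0.01 q6 1.36 tcp [0.5043 0.0214 0.1119] t 3.4
```

View pics/c3.png

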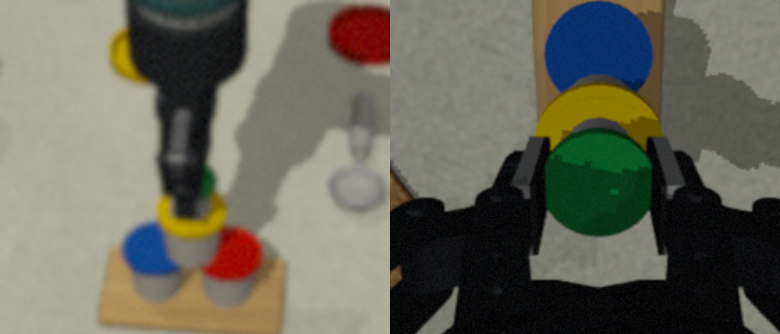

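Request:
carry_out(
  series=[
    [0,0,-0.1,0],
    [0,0,-0.2,0],
    [0,0,-0.4,0],
    [0,0,-0.4,0],
    [0,0,-0.4,0],
    [0,0,0,0],
    [0,0,0,0],
  ],
)

```text
time_s: 4.08
tcp_pos: [0.504, 0.0215, 0.1713]
orientation: [3.129, 0.28, 0.003]
wrist_force: [-0.2, 0.3, -1.3]
gripper_width: 0.395
grip_force: 59.6
```

```bash
python3 - <<'E'
from h import *
go(.4197,.3235,.10)
cal=calibration("wrist"); im=snapshot("wrist")
p=env.get_obs()['tcp_pos']
for c,z in(('green',p[2]+.018),('yellow',.1),('red',.056),('blue',.056)):
    for q in blobs(im,c,100)[:3]: print(c,cv2.contourArea(q),circ(cal,q,z))
for n in("side","top"):
    im=snapshot(n)
    for c,z in(('green',p[2]+.018),('yellow',.1)):
        for q in blobs(im,c,40)[:3]: print(n,c,cv2.contourArea(q),circ(calibration(n),q,z))
E
```

```text
d tool units [-0.738 -7.804  1.776] yaw units 0.0 q6 1.36 tcp [0.504  0.0215 0.1713] t 4.1
green 1270.5 (512.0, 22.0, 15.8)
green 434.5 (507.5, 143.6, 11.8)
yellow 3056.5 (503.4, 21.1, 25.8)
yellow 1764.0 (603.0, -148.9, 26.0)
red 780.5 (445.3, -259.5, 30.4)
blue 6802.5 (593.3, 196.4, 34.0)
blue 2122.0 (529.8, 26.1, 25.0)
side green 1466.5 (396.2, 383.3, 29.5)
side yellow 302.0 (501.4, 20.3, 26.4)
side yellow 234.0 (589.3, -137.3, 37.0)
top green 618.5 (402.6, 271.5, 33.0)
top yellow 677.5 (597.3, -222.3, 37.3)
top yellow 169.0 (502.8, 23.3, 25.3)
```

Request:
carry_out(
  series=[
    [-0.04,-0.4,0,0],
    [-0.08,-0.85,0,0],
    [-0.08,-0.9,0,0],
    [-0.08,-0.95,0,0],
    [-0.09,-0.95,0,0],
    [-0.09,-0.95,0,0],
    [-0.09,-0.95,0,0],
    [-0.09,-0.9,0,0],
  ],
)

```text
time_s: 4.9
tcp_pos: [0.4284, 0.2883, 0.1693]
orientation: [3.128, 0.28, -0.003]
wrist_force: [1.3, 0.4, -0.7]
gripper_width: 0.396
grip_force: 59.6
```

Request:
carry_out(
  series=[
    [-0.06,-0.65,0,0],
    [-0.02,-0.3,0,0],
    [0,0,0.8,0],
    [0,0,0.8,0],
    [0,0,0,0],
    [0,0,0,0],
  ],
)

```text
time_s: 5.4
tcp_pos: [0.419, 0.3222, 0.1047]
orientation: [3.126, 0.279, -0.007]
wrist_force: [-1.0, 0.1, 0.4]
gripper_width: 0.397
grip_force: 59.7
```

```bash
python3 - <<'E'
from h import *
go(.4197,.3235,.016)
cal=calibration("wrist"); im=snapshot("wrist");cv2.imwrite("pics/w4.png",im[:,:,::-1])
s=snapshot("side")
for q in blobs(im,'green',100)[:3]: print(circ(cal,q,.014),circ(cal,q,.127))
E
```

```text
d tool units [ 0.034 -0.033  2.216] yaw units 0.0 q6 1.98 tcp [0.419  0.3222 0.1047] t 5.4
(420.4, 322.7, 39.5) (453.0, 328.8, 20.3)
(375.2, 312.0, 29.2) (429.8, 323.3, 15.0)
```

View pics/w4.png

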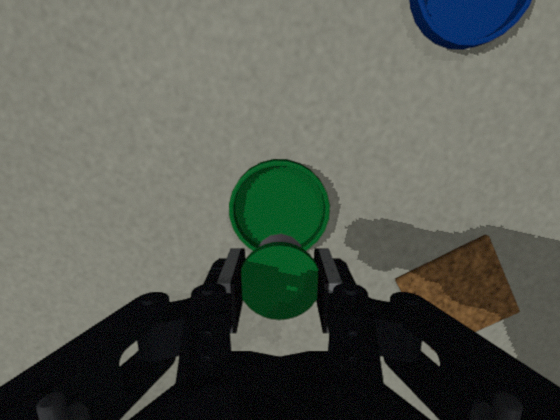

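Request:
carry_out(
  series=[
    [0.045,-0.015,0.4,0],
    [0,0,0.6,0],
    [0,0,0.5,0],
    [0,0,0.4,0],
    [0,0,0.2,0],
    [0,0,0.05,0],
    [0,0,0,0],
    [0,0,0,0],
  ],
)

```text
time_s: 6.17
tcp_pos: [0.4226, 0.3249, 0.0223]
orientation: [-3.128, -0.279, -0.004]
wrist_force: [-0.7, 0.0, 0.3]
gripper_width: 0.396
grip_force: 59.7
```

Request:
carry_out(
  series=[
    [-0.05,0.04,0.04,0],
    [0,0,0.04,0],
    [0,0,0.04,0],
    [0,0,0.02,0],
    [0,0,0,0],
    [0,0,0,0],
  ],
)

```text
time_s: 6.67
tcp_pos: [0.4203, 0.3226, 0.016]
orientation: [-3.129, -0.28, -0.002]
wrist_force: [-2.2, -1.5, 7.0]
gripper_width: 0.393
grip_force: 60.1
```

Request:
carry_out(
  series=[
    [0,0,0,0],
    [0,0,0,0],
    [0,0,0,0],
    [0,0,0,0],
    [0,0,0,0],
  ],
  hand=0.58,
)

```text
time_s: 7.08
tcp_pos: [0.4198, 0.3224, 0.0147]
orientation: [3.129, 0.28, -0.0]
wrist_force: [-0.3, -0.6, 0.5]
gripper_width: 0.58
grip_force: 0.0
```

Request:
carry_out(
  series=[
    [0,0,-0.2,0],
    [0,0,-0.5,0],
    [0,0,-0.8,0],
    [0,0,-1,0],
    [0,0,-1,0],
    [0,0,-1,0],
    [0,0,0,0],
  ],
)

```text
time_s: 7.67
tcp_pos: [0.4225, 0.3242, 0.2053]
orientation: [-3.122, -0.279, -0.022]
wrist_force: [0.9, 1.4, 1.7]
gripper_width: 0.584
grip_force: 0.0
```

```bash
python3 - <<'E'
from h import *
go(.5034,.0213,.2,1.75)
cal=calibration("wrist"); im=snapshot("wrist");s=snapshot("side")
cv2.imwrite("pics/c5.png",np.hstack([im[120:350,150:450],cv2.resize(s[320:420,220:350],(300,230))])[:,:,::-1])
for q in blobs(im,'green',100)[:3]: print(circ(cal,q,.014),circ(cal,q,.034))
E
```

```text
d tool units [0.645 7.813 0.094] yaw units -0.01 q6 1.98 tcp [0.4225 0.3242 0.2053] t 7.7
(420.2, 322.5, 39.1) (424.3, 323.2, 36.8)
```

View pics/c5.png

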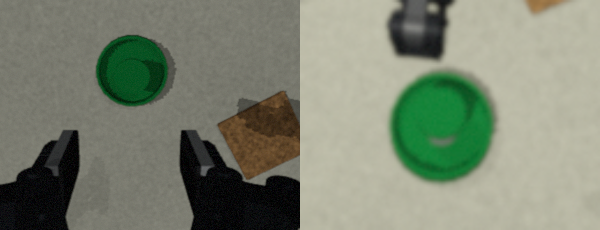

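Request:
carry_out(
  series=[
    [0.05,0.6,0,0],
    [0.08,0.95,0,0],
    [0.08,0.95,0,0],
    [0.08,0.95,0,0],
    [0.08,0.95,0,0],
    [0.08,0.95,0,0],
    [0.08,0.95,0,0],
    [0.07,0.9,0,0],
  ],
  hand=0.9,
)

```text
time_s: 8.43
tcp_pos: [0.494, 0.0412, 0.1932]
orientation: [-3.129, -0.279, 0.005]
wrist_force: [-0.1, 0.2, -0.3]
gripper_width: 0.903
grip_force: 0.0
```

Request:
carry_out(
  series=[
    [0.05,0.5,0,0],
    [0,0.1,0,0],
    [0,0,0,0],
    [0,0,0,0],
  ],
)

```text
time_s: 8.77
tcp_pos: [0.5003, 0.0206, 0.1939]
orientation: [-3.128, -0.28, 0.003]
wrist_force: [0.2, 0.3, -0.1]
gripper_width: 0.899
grip_force: 0.0
```

```bash
cat > look.py <<'E'
from h import *
import sys
go(*[float(v) for v in sys.argv[1:5]])
cal=calibration("wrist"); im=snapshot("wrist")
for c,z in(('yellow',.1),('red',.056),('blue',.056)):
    for q in blobs(im,c,100)[:3]: print(c,cv2.contourArea(q),'lid',circ(cal,q,z),'dish',circ(cal,q,.014))
E
python3 look.py .5034 .0211 .077 1.75
```

```text
d tool units [0.085 0.005 2.921] yaw units -0.01 q6 1.36 tcp [0.5003 0.0206 0.1939] t 8.8
yellow 3096.0 lid (503.3, 21.1, 25.9) dish (479.5, 16.6, 35.3)
yellow 2891.0 lid (605.1, -162.3, 29.1) dish (618.4, -233.5, 39.6)
red 1545.5 lid (448.2, -275.4, 34.1) dish (430.2, -321.7, 39.2)
red 269.5 lid (470.3, 14.8, 23.9) dish (455.6, 12.1, 27.4)
blue 5873.5 lid (593.3, 198.3, 34.3) dish (597.0, 223.1, 39.4)
blue 1766.5 lid (529.8, 26.1, 24.9) dish (523.9, 25.1, 28.6)
```

Request:
carry_out(
  series=[
    [0.085,0.005,0.5,0],
    [0,0,0.7,0],
    [0,0,0.6,0],
    [0,0,0.5,0],
    [0,0,0.4,0],
    [0,0,0.2,0],
    [0,0,0,0],
    [0,0,0,0],
  ],
)

```text
time_s: 9.48
tcp_pos: [0.5043, 0.0212, 0.0793]
orientation: [3.129, 0.282, 0.0]
wrist_force: [-0.5, 0.3, 0.2]
gripper_width: 0.902
grip_force: 0.0
```

```bash
python3 look.py .5034 .0211 .077 1.75 | head -2
```

```text
d tool units [-0.021 -0.002  0.058] yaw units 0.0 q6 1.36 tcp [0.5043 0.0212 0.0793] t 9.5
yellow 9505.5 lid (504.4, 21.2, 26.0) dish (456.4, 12.2, 44.5)
```

Request:
carry_out(
  series=[
    [0,0,0.03,0],
    [0,0,0,0],
    [0,0,0,0],
    [0,0,0,0],
    [0,0,0,0],
    [0,0,0,0],
    [0,0,0,0],
  ],
  hand=0,
)

```text
time_s: 10.12
tcp_pos: [0.5049, 0.0205, 0.0792]
orientation: [3.129, 0.28, 0.003]
wrist_force: [-0.8, 0.4, 6.5]
gripper_width: 0.561
grip_force: 60.7
```

Request:
carry_out(
  series=[
    [0,0,-0.05,0],
    [0,0,-0.1,0],
    [0,0,-0.2,0],
    [0,0,-0.5,0],
    [0,0,-0.7,0],
    [0,0,-0.7,0],
    [0,0,-0.3,0],
    [0,0,0,0],
  ],
)

```text
time_s: 10.78
tcp_pos: [0.5058, 0.0204, 0.1835]
orientation: [3.128, 0.28, 0.011]
wrist_force: [1.3, -0.9, 1.0]
gripper_width: 0.561
grip_force: 61.8
```

```bash
python3 look.py .620 -.239 .10; python3 - <<'E'
from h import *
a=snapshot("side")[110:260,200:350];b=snapshot("wrist")
cv2.imwrite("pics/c6.png",np.hstack([cv2.resize(a,(300,300)),cv2.resize(b,(400,300))])[:,:,::-1])
E
```

```text
d tool units [1.646 6.884 2.109] yaw units 0.0 q6 1.36 tcp [0.5058 0.0204 0.1835] t 10.8
yellow 9421.0 lid (447.8, 10.3, 48.1) dish (400.3, 1.6, 66.4)
yellow 2651.0 lid (605.5, -159.0, 28.5) dish (617.9, -232.0, 39.4)
red 1335.0 lid (447.8, -270.1, 34.0) dish (428.4, -317.3, 39.3)
red 539.5 lid (480.8, 16.6, 24.4) dish (466.5, 14.0, 28.2)
blue 6166.5 lid (593.7, 197.3, 34.2) dish (596.9, 222.9, 39.5)
blue 2448.5 lid (529.4, 26.0, 25.3) dish (522.7, 25.0, 29.2)
```

View pics/c6.png

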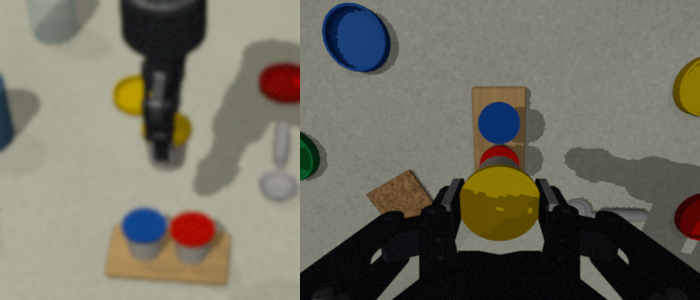

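Request:
carry_out(
  series=[
    [0.1,0.4,0,0],
    [0.2,0.85,0,0],
    [0.23,0.95,0,0],
    [0.23,0.95,0,0],
    [0.23,0.95,0,0],
    [0.23,0.95,0,0],
    [0.22,0.9,0,0],
    [0.15,0.65,0,0],
  ],
)

```text
time_s: 11.6
tcp_pos: [0.6132, -0.2308, 0.1763]
orientation: [-3.128, -0.277, 0.006]
wrist_force: [-0.8, 1.0, 0.1]
gripper_width: 0.565
grip_force: 61.8
```

Request:
carry_out(
  series=[
    [0.07,0.3,0.3,0],
    [0,0,0.7,0],
    [0,0,0.7,0],
    [0,0,0.3,0],
    [0,0,0,0],
    [0,0,0,0],
  ],
)

```text
time_s: 12.1
tcp_pos: [0.618, -0.239, 0.0987]
orientation: [-3.128, -0.28, 0.004]
wrist_force: [0.5, 0.2, 0.5]
gripper_width: 0.56
grip_force: 61.8
```

```bash
python3 look.py .6205 -.239 .027 |head -3
```

```text
d tool units [0.066 0.013 1.791] yaw units 0.0 q6 0.97 tcp [ 0.618  -0.239   0.0987] t 12.1
yellow 16132.0 lid (624.1, -238.8, 47.7) dish (586.1, -246.3, 76.8)
```

Request:
carry_out(
  series=[
    [0.08,0.03,0.4,0],
    [0,0,0.5,0],
    [0,0,0.4,0],
    [0,0,0.2,0],
    [0,0,0.08,0],
    [0,0,0,0],
    [0,0,0,0],
  ],
)

```text
time_s: 12.73
tcp_pos: [0.6226, -0.2403, 0.0378]
orientation: [3.128, 0.28, 0.003]
wrist_force: [-0.5, -0.2, -0.7]
gripper_width: 0.563
grip_force: 61.8
```

```bash
python3 - <<'E'
from h import *
go(.6214,-.2396,.027)
im=snapshot("wrist");s=snapshot("side")[100:220,200:340]
cv2.imwrite("pics/c7.png",np.hstack([cv2.resize(s,(350,300)),cv2.resize(im,(400,300))])[:,:,::-1])
E
```

```text
d tool units [-0.026 -0.023  0.27 ] yaw units 0.0 q6 0.97 tcp [ 0.6226 -0.2403  0.0378] t 12.7
```

View pics/c7.png

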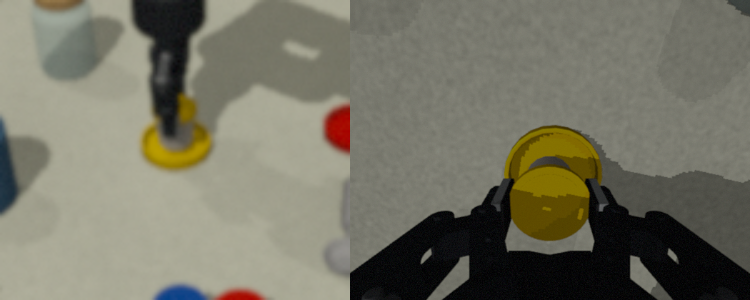

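Pod hangs upright over the yellow dish, dish centred about (553,173) in the right-hand view, just above the pod at (549,203). Lower it.

Request:
carry_out(
  series=[
    [-0.03,-0.02,0.08,0],
    [0,0,0.08,0],
    [0,0,0.06,0],
    [0,0,0.04,0],
    [0,0,0.02,0],
    [0,0,0,0],
    [0,0,0,0],
  ],
)

```text
time_s: 13.42
tcp_pos: [0.621, -0.2394, 0.0273]
orientation: [3.129, 0.28, 0.002]
wrist_force: [-5.7, 3.2, 9.4]
gripper_width: 0.566
grip_force: 62.4
```

Request:
carry_out(
  series=[
    [0,0,0,0],
    [0,0,0,0],
    [0,0,0,0],
    [0,0,0,0],
    [0,0,0,0],
  ],
  hand=0.8,
)

```text
time_s: 13.83
tcp_pos: [0.6204, -0.2395, 0.0249]
orientation: [-3.129, -0.28, 0.001]
wrist_force: [-0.7, 1.4, -1.0]
gripper_width: 0.801
grip_force: 0.0
```

Request:
carry_out(
  series=[
    [0,0,-0.2,0],
    [0,0,-0.5,0],
    [0,0,-0.8,0],
    [0,0,-1,0],
    [0,0,-1,0],
    [0,0,-0.7,0],
    [0,0,0,0],
  ],
)

```text
time_s: 14.42
tcp_pos: [0.6228, -0.2405, 0.2034]
orientation: [3.122, 0.279, 0.02]
wrist_force: [0.1, -0.1, 1.5]
gripper_width: 0.798
grip_force: 0.0
```

```bash
python3 - <<'E'
from h import *
go(.477,.0165,.2,1.75)
cal=calibration("wrist");im=snapshot("wrist");s=snapshot("side")[100:260,200:360]
for q in blobs(im,'yellow',100)[:3]: print('wrist',circ(cal,q,.014),circ(cal,q,.048))
cal=calibration("top");t=snapshot("top")
for c in('red','blue','yellow'):
  for q in blobs(t,c,60)[:3]: print('top',c,circ(cal,q,.014),circ(cal,q,.048),circ(cal,q,.056))
cv2.imwrite("pics/c8.png",np.hstack([cv2.resize(s,(350,350)),cv2.resize(im,(440,350))])[:,:,::-1])
E
```

```text
d tool units [-2.449e+00 -6.969e+00 -2.000e-03] yaw units -0.01 q6 0.97 tcp [ 0.6228 -0.2405  0.2034] t 14.4
wrist (622.9, -243.2, 39.8) (629.7, -241.5, 35.7)
top red (429.7, -321.5, 39.8) (426.0, -312.4, 38.6) (425.1, -310.3, 38.4)
top red (484.2, 19.7, 26.3) (478.9, 18.5, 25.5) (477.6, 18.3, 25.3)
top blue (596.6, 224.8, 39.9) (587.9, 217.5, 38.7) (585.8, 215.8, 38.4)
top blue (538.3, 30.2, 25.6) (531.3, 28.7, 24.8) (529.7, 28.4, 24.7)
```

View pics/c8.png

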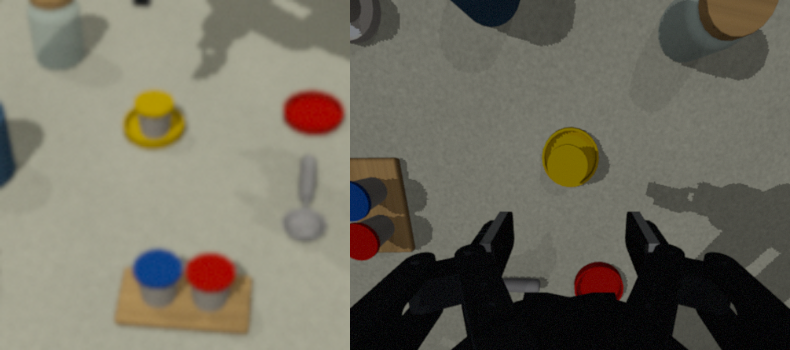

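Request:
carry_out(
  series=[
    [-0.15,-0.4,0,0],
    [-0.33,-0.93,0,0],
    [-0.33,-0.94,0,0],
    [-0.33,-0.94,0,0],
    [-0.33,-0.94,0,0],
    [-0.33,-0.94,0,0],
    [-0.33,-0.94,0,0],
    [-0.25,-0.7,0,0],
  ],
  hand=0.9,
)

```text
time_s: 15.23
tcp_pos: [0.4767, 0.0108, 0.1913]
orientation: [-3.128, -0.281, 0.006]
wrist_force: [-0.2, 0.4, -0.1]
gripper_width: 0.898
grip_force: 0.0
```

Request:
carry_out(
  series=[
    [-0.08,-0.24,0,0],
    [0,0,0,0],
    [0,0,0,0],
    [0,0,0,0],
  ],
)

```text
time_s: 15.57
tcp_pos: [0.4745, 0.0166, 0.1925]
orientation: [3.129, 0.278, -0.002]
wrist_force: [0.1, 0.5, -0.3]
gripper_width: 0.9
grip_force: 0.0
```

```bash
python3 look.py .477 .0165 .035 1.75
```

```text
d tool units [0.066 0.012 3.939] yaw units -0.03 q6 1.35 tcp [0.4745 0.0166 0.1925] t 15.6
yellow 1818.5 lid (597.4, -161.9, 28.1) dish (617.4, -231.9, 38.4)
red 2166.5 lid (476.9, 16.0, 25.2) dish (467.0, 14.0, 29.0)
red 1168.0 lid (442.9, -270.4, 32.9) dish (427.9, -315.5, 37.8)
blue 4257.0 lid (589.8, 197.6, 34.2) dish (596.8, 223.0, 39.4)
blue 2521.5 lid (529.6, 26.0, 24.9) dish (527.7, 25.5, 28.6)
```

Request:
carry_out(
  series=[
    [0.05,0.015,0.5,0],
    [0,0,0.8,0],
    [0,0,0.8,0],
    [0,0,0.7,0],
    [0,0,0.6,0],
    [0,0,0.3,0],
    [0,0,0.15,0],
    [0,0,0,0],
  ],
)

```text
time_s: 16.28
tcp_pos: [0.4757, 0.0164, 0.0377]
orientation: [-3.129, -0.278, 0.005]
wrist_force: [-0.4, 0.2, 0.2]
gripper_width: 0.901
grip_force: 0.0
```

```bash
python3 look.py .4769 .0161 .035 1.75
```

```text
d tool units [0.028 0.013 0.067] yaw units -0.03 q6 1.35 tcp [0.4757 0.0164 0.0377] t 16.3
red 9183.5 lid (477.7, 16.5, 25.9) dish (455.2, 12.3, 34.7)
blue 12609.0 lid (529.6, 26.0, 25.2) dish (524.7, 25.0, 33.8)
```

Request:
carry_out(
  series=[
    [0.03,0,0.05,0],
    [0,0,0,0],
    [0,0,0,0],
    [0,0,0,0],
    [0,0,0,0],
    [0,0,0,0],
    [0,0,0,0],
  ],
  hand=0,
)

```text
time_s: 16.92
tcp_pos: [0.4787, 0.0173, 0.0389]
orientation: [3.128, 0.28, 0.005]
wrist_force: [0.2, -0.1, 5.9]
gripper_width: 0.557
grip_force: 61.3
```

Request:
carry_out(
  series=[
    [0,0,-0.05,0],
    [0,0,-0.1,0],
    [0,0,-0.3,0],
    [0,0,-0.8,0],
    [0,0,-0.9,0],
    [0,0,-0.9,0],
    [0,0,-0.5,0],
    [0,0,0,0],
  ],
)

```text
time_s: 17.58
tcp_pos: [0.4796, 0.0174, 0.1853]
orientation: [3.128, 0.28, 0.015]
wrist_force: [-0.2, -0.4, -0.1]
gripper_width: 0.563
grip_force: 61.8
```

```bash
python3 look.py .4315 -.3205 .10; python3 - <<'E'
from h import *
o=R.from_rotvec(env.get_obs()['orientation']).as_matrix();print(o[:,2].round(4))
E
```

```text
d tool units [-2.704  8.095  2.124] yaw units 0.0 q6 1.35 tcp [0.4796 0.0174 0.1853] t 17.6
yellow 1727.0 lid (597.8, -158.3, 27.3) dish (617.2, -229.4, 37.7)
red 8850.5 lid (400.3, 2.8, 55.9) dish (377.7, -1.4, 64.5)
red 1052.0 lid (442.5, -266.8, 32.6) dish (426.5, -312.6, 37.6)
blue 4882.0 lid (589.9, 197.1, 34.3) dish (596.6, 222.9, 39.5)
blue 2593.0 lid (529.6, 25.9, 24.9) dish (527.1, 25.3, 28.7)
[ 5.5e-03 -3.0e-04 -1.0e+00]
```

Request:
carry_out(
  series=[
    [-0.13,0.4,0,0],
    [-0.28,0.85,0,0],
    [-0.31,0.93,0,0],
    [-0.31,0.93,0,0],
    [-0.31,0.93,0,0],
    [-0.31,0.93,0,0],
    [-0.31,0.93,0,0],
    [-0.31,0.93,0,0],
  ],
)

```text
time_s: 18.3
tcp_pos: [0.4353, -0.2689, 0.1776]
orientation: [-3.127, -0.28, 0.003]
wrist_force: [0.4, 0.4, 1.2]
gripper_width: 0.563
grip_force: 61.8
```

Request:
carry_out(
  series=[
    [-0.25,0.75,0,0],
    [-0.18,0.52,0.3,0],
    [0,0,0.7,0],
    [0,0,0.7,0],
    [0,0,0.3,0],
    [0,0,0,0],
    [0,0,0,0],
  ],
)

```text
time_s: 18.88
tcp_pos: [0.4285, -0.3201, 0.0989]
orientation: [-3.128, -0.28, 0.002]
wrist_force: [0.1, -0.4, -0.3]
gripper_width: 0.561
grip_force: 61.9
```

```bash
python3 look.py .4317 -.3200 .031
```

```text
d tool units [0.082 0.015 1.697] yaw units 0.0 q6 0.68 tcp [ 0.4285 -0.3201  0.0989] t 18.9
red 15252.0 lid (416.2, -324.3, 59.9) dish (397.9, -328.1, 73.5)
```

Request:
carry_out(
  series=[
    [0.06,0.015,0.4,0],
    [0,0,0.5,0],
    [0,0,0.4,0],
    [0,0,0.2,0],
    [0,0,0.05,0],
    [0,0,0,0],
    [0,0,0,0],
  ],
)

```text
time_s: 19.52
tcp_pos: [0.432, -0.3214, 0.039]
orientation: [3.127, 0.28, 0.003]
wrist_force: [0.2, -0.3, -0.1]
gripper_width: 0.56
grip_force: 61.9
```

```bash
python3 look.py .4317 -.3200 .031
```

```text
d tool units [-0.001 -0.035  0.2  ] yaw units 0.0 q6 0.68 tcp [ 0.432  -0.3214  0.039 ] t 19.5
red 15263.0 lid (442.2, -320.8, 37.0) dish (423.0, -324.9, 49.4)
```

Request:
carry_out(
  series=[
    [0,-0.03,0.07,0],
    [0,0,0.07,0],
    [0,0,0.05,0],
    [0,0,0.03,0],
    [0,0,0,0],
    [0,0,0,0],
  ],
)

```text
time_s: 20.07
tcp_pos: [0.4314, -0.3198, 0.0309]
orientation: [3.128, 0.28, 0.001]
wrist_force: [-6.2, 5.1, 16.9]
gripper_width: 0.561
grip_force: 62.9
```

Request:
carry_out(
  series=[
    [0,0,-0.02,0],
    [0,0,0,0],
  ],
)

```text
time_s: 20.23
tcp_pos: [0.4313, -0.3198, 0.0309]
orientation: [3.128, 0.28, 0.001]
wrist_force: [-4.0, 3.3, 10.4]
gripper_width: 0.559
grip_force: 62.4
```

Request:
carry_out(
  series=[
    [0,0,0,0],
    [0,0,0,0],
    [0,0,0,0],
    [0,0,0,0],
    [0,0,0,0],
  ],
  hand=0.8,
)

```text
time_s: 20.65
tcp_pos: [0.4308, -0.3195, 0.029]
orientation: [-3.129, -0.28, 0.001]
wrist_force: [-0.0, -0.1, -0.1]
gripper_width: 0.803
grip_force: 0.0
```

Request:
carry_out(
  series=[
    [0,0,-0.2,0],
    [0,0,-0.5,0],
    [0,0,-0.8,0],
    [0,0,-1,0],
    [0,0,-1,0],
    [0,0,-0.6,0],
    [0,0,0,0],
    [0,0,0,0],
  ],
)

```text
time_s: 21.32
tcp_pos: [0.4315, -0.3201, 0.1956]
orientation: [3.126, 0.28, 0.005]
wrist_force: [-0.3, 0.0, -1.1]
gripper_width: 0.801
grip_force: 0.0
```

```bash
python3 - <<'E'
from h import *
go(.5285,.0260,.2,1.75)
cal=calibration("wrist");im=snapshot("wrist");s=snapshot("side")[80:260,200:380]
for q in blobs(im,'red',100)[:3]: print('wrist',circ(cal,q,.014),circ(cal,q,.048))
cv2.imwrite("pics/c9.png",np.hstack([cv2.resize(s,(350,350)),cv2.resize(im,(440,350))])[:,:,::-1])
E
```

```text
d tool units [ 3.921 -8.084 -0.126] yaw units -0.01 q6 0.69 tcp [ 0.4315 -0.3201  0.1956] t 21.3
wrist (431.7, -324.5, 39.6) (438.7, -322.6, 35.5)
```

View pics/c9.png

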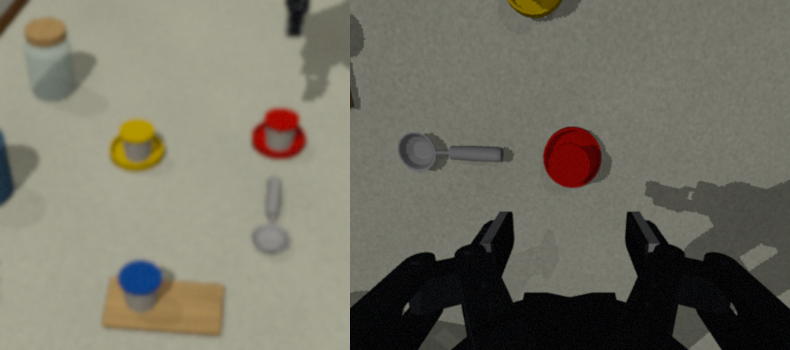

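Request:
carry_out(
  series=[
    [0.2,-0.4,0,0],
    [0.4,-0.83,0,0],
    [0.42,-0.87,0,0],
    [0.42,-0.87,0,0],
    [0.42,-0.87,0,0],
    [0.42,-0.87,0,0],
    [0.42,-0.87,0,0],
    [0.42,-0.87,0,0],
  ],
  hand=0.9,
)

```text
time_s: 22.08
tcp_pos: [0.5074, -0.0415, 0.1915]
orientation: [-3.129, -0.28, 0.005]
wrist_force: [0.3, -1.1, 0.2]
gripper_width: 0.899
grip_force: 0.0
```

Request:
carry_out(
  series=[
    [0.42,-0.87,0,0],
    [0.3,-0.6,0,0],
    [0.08,-0.16,0,0],
    [0,0,0,0],
    [0,0,0,0],
    [0,0,0,0],
  ],
)

```text
time_s: 22.58
tcp_pos: [0.5275, 0.0251, 0.1926]
orientation: [3.129, 0.278, -0.002]
wrist_force: [0.1, -0.4, 0.1]
gripper_width: 0.896
grip_force: 0.0
```

```bash
python3 look.py .5296 .0265 .036 1.75
```

```text
d tool units [ 0.063 -0.027  3.915] yaw units -0.03 q6 1.37 tcp [0.5275 0.0251 0.1926] t 22.6
yellow 2268.5 lid (612.2, -161.1, 29.9) dish (618.2, -233.9, 40.8)
red 511.0 lid (455.5, -269.8, 29.8) dish (434.4, -316.2, 34.3)
red 195.0 lid (430.2, -292.4, 20.6) dish (405.2, -342.1, 23.7)
blue 5471.5 lid (597.0, 198.7, 34.3) dish (597.2, 223.0, 39.4)
blue 2168.0 lid (530.2, 26.2, 25.1) dish (520.3, 24.5, 28.9)
```

Request:
carry_out(
  series=[
    [0.05,-0.03,0.5,0],
    [0,0,0.8,0],
    [0,0,0.8,0],
    [0,0,0.7,0],
    [0,0,0.6,0],
    [0,0,0.3,0],
    [0,0,0.15,0],
    [0,0,0,0],
  ],
)

```text
time_s: 23.3
tcp_pos: [0.5293, 0.0272, 0.0387]
orientation: [3.129, 0.278, -0.002]
wrist_force: [1.0, 0.5, 0.3]
gripper_width: 0.899
grip_force: 0.0
```

```bash
python3 look.py .5302 .0267 .036 1.75
```

```text
d tool units [0.02  0.015 0.067] yaw units -0.03 q6 1.38 tcp [0.5293 0.0272 0.0387] t 23.3
blue 8881.5 lid (530.6, 26.4, 25.6) dish (508.2, 21.9, 34.3)
```

Request:
carry_out(
  series=[
    [0.02,0,0.04,0],
    [0,0,0,0],
    [0,0,0,0],
    [0,0,0,0],
    [0,0,0,0],
    [0,0,0,0],
    [0,0,0,0],
  ],
  hand=0,
)

```text
time_s: 23.93
tcp_pos: [0.5316, 0.028, 0.0398]
orientation: [3.129, 0.28, 0.005]
wrist_force: [-1.9, 0.1, 5.5]
gripper_width: 0.562
grip_force: 60.7
```

Request:
carry_out(
  series=[
    [0,0,-0.05,0],
    [0,0,-0.1,0],
    [0,0,-0.3,0],
    [0,0,-0.8,0],
    [0,0,-0.9,0],
    [0,0,-0.9,0],
    [0,0,-0.5,0],
    [0,0,0,0],
  ],
)

```text
time_s: 24.6
tcp_pos: [0.5328, 0.028, 0.1871]
orientation: [3.128, 0.28, 0.018]
wrist_force: [0.5, -0.4, 0.1]
gripper_width: 0.562
grip_force: 61.8
```

```bash
python3 look.py .5970 .2235 .10 |tail -3
```

```text
red 776.5 lid (449.5, -275.8, 38.5) dish (426.6, -324.3, 44.4)
blue 8566.0 lid (453.3, 14.4, 55.5) dish (430.9, 10.3, 64.0)
blue 5541.0 lid (597.2, 198.6, 34.3) dish (596.9, 222.8, 39.6)
```

Request:
carry_out(
  series=[
    [0.18,-0.34,0,0],
    [0.4,-0.75,0,0],
    [0.45,-0.82,0,0],
    [0.45,-0.82,0,0],
    [0.45,-0.82,0,0],
    [0.38,-0.7,0,0],
    [0.15,-0.29,0.3,0],
    [0,0,0.6,0],
  ],
)

```text
time_s: 25.32
tcp_pos: [0.596, 0.2278, 0.145]
orientation: [-3.127, -0.285, -0.006]
wrist_force: [0.5, -0.9, 0.0]
gripper_width: 0.556
grip_force: 61.8
```

Request:
carry_out(
  series=[
    [0,0,0.7,0],
    [0,0,0.4,0],
    [0,0,0,0],
    [0,0,0,0],
    [0,0,0,0],
  ],
)

```text
time_s: 25.73
tcp_pos: [0.5955, 0.2242, 0.1009]
orientation: [-3.129, -0.28, -0.002]
wrist_force: [0.4, -0.9, 0.9]
gripper_width: 0.565
grip_force: 61.8
```

```bash
python3 look.py .5973 .2242 .032 |tail -3
```

```text
d tool units [0.041 0.009 1.723] yaw units 0.0 q6 1.69 tcp [0.5955 0.2242 0.1009] t 25.7
blue 14157.0 lid (582.6, 222.4, 59.7) dish (564.5, 219.1, 73.1)
```

Request:
carry_out(
  series=[
    [0.02,0,0.4,0],
    [0,0,0.5,0],
    [0,0,0.4,0],
    [0,0,0.2,0],
    [0,0,0.05,0],
    [0,0,0,0],
    [0,0,0,0],
  ],
)

```text
time_s: 26.37
tcp_pos: [0.5968, 0.2246, 0.0394]
orientation: [-3.129, -0.28, -0.004]
wrist_force: [0.2, 0.4, 0.1]
gripper_width: 0.561
grip_force: 61.8
```

```bash
python3 look.py .5973 .2242 .032 |head -1
```

```text
d tool units [0.011 0.011 0.186] yaw units 0.0 q6 1.69 tcp [0.5968 0.2246 0.0394] t 26.4
```

Request:
carry_out(
  series=[
    [0.01,0.01,0.06,0],
    [0,0,0.06,0],
    [0,0,0.04,0],
    [0,0,0.03,0],
    [0,0,0,0],
    [0,0,0,0],
  ],
)

```text
time_s: 26.92
tcp_pos: [0.5969, 0.2241, 0.0319]
orientation: [-3.129, -0.28, -0.003]
wrist_force: [-2.4, -1.7, 8.8]
gripper_width: 0.564
grip_force: 62.4
```

Request:
carry_out(
  series=[
    [0,0,0,0],
    [0,0,0,0],
    [0,0,0,0],
    [0,0,0,0],
    [0,0,0,0],
  ],
  hand=0.8,
)

```text
time_s: 27.33
tcp_pos: [0.5962, 0.2239, 0.0297]
orientation: [3.129, 0.28, -0.001]
wrist_force: [-0.0, -0.4, 0.3]
gripper_width: 0.803
grip_force: 0.0
```

Request:
carry_out(
  series=[
    [0,0,-0.2,0],
    [0,0,-0.5,0],
    [0,0,-0.8,0],
    [0,0,-0.9,0],
    [0,0,-0.9,0],
    [0,0,-0.6,0],
    [0,0,0,0],
    [0,0,0,0],
  ],
)

```text
time_s: 28.0
tcp_pos: [0.5971, 0.2243, 0.1888]
orientation: [-3.128, -0.28, -0.007]
wrist_force: [0.3, 0.0, 0.4]
gripper_width: 0.797
grip_force: 0.0
```

Request:
carry_out(
  series=[
    [-0.4,0,0,0],
    [-0.9,0,0,0],
    [-0.9,0,0,0],
    [-0.9,0.3,0,0],
    [-0.5,0.3,0,0],
    [0,0,0,0],
    [0,0,0,0],
  ],
)

```text
time_s: 28.58
tcp_pos: [0.4581, 0.1744, 0.1853]
orientation: [3.129, 0.279, -0.002]
wrist_force: [-0.5, 0.2, 0.5]
gripper_width: 0.799
grip_force: 0.0
```

```bash
python3 - <<'E'
from h import *
t=snapshot("top");s=snapshot("side")
f=lambda im,y,x:cv2.resize(im[y-32:y+32,x-32:x+32],(195,195),interpolation=cv2.INTER_CUBIC)
a=np.hstack([f(t,237,150),f(t,178,201),f(t,199,378),f(t,278,400)])
b=np.hstack([f(s,370,281),f(s,300,211),f(s,155,270),f(s,150,343)])
cv2.imwrite("pics/fin.png",np.vstack([a,b])[:,:,::-1])
E
```

```text
(no output)
```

View pics/fin.png

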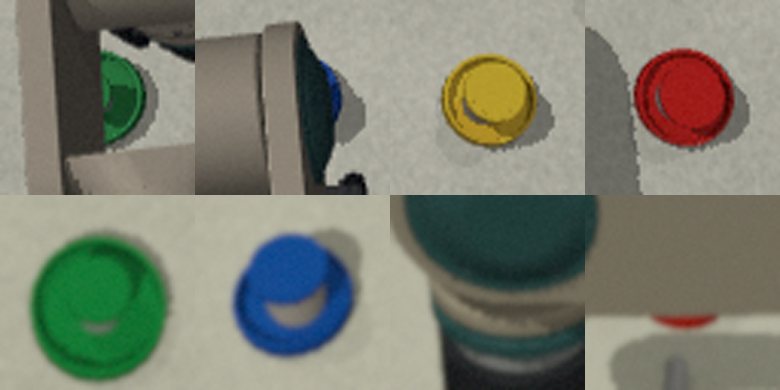

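```bash
python3 - <<'E'
from h import *
t=snapshot("top");cal=calibration("top")
for c,(x,y) in dict(yellow=(378,199),red=(400,278)).items():
    k=t[y-32:y+32,x-32:x+32]
    m=mask(k,c)
    v=cv2.cvtColor(k,cv2.COLOR_RGB2HSV)[:,:,2]
    print(c,'dish',circ(cal,max(blobs(k,c),key=cv2.contourArea)+[x-32,y-32],.014))
    th,_=cv2.threshold(v[m>0].reshape(-1,1),0,255,cv2.THRESH_OTSU)
    for f in(th,th*1.1,th*1.2):
        b=((v>f)&(m>0)).astype(np.uint8); b=cv2.morphologyEx(b,cv2.MORPH_OPEN,cv2.getStructuringElement(2,(7,7)))
        q=max(cv2.findContours(b,0,1)[0],key=cv2.contourArea,default=None)
        if q is not None: print(round(f),circ(cal,q+[x-32,y-32],.048))
    cv2.imwrite(f"pics/z{c}.png",cv2.resize(k,(390,390),interpolation=cv2.INTER_NEAREST)[:,:,::-1])
cv2.imwrite("pics/z.png",np.hstack([cv2.imread("pics/zyellow.png"),cv2.imread("pics/zred.png")]))
E
```

```text
yellow dish (621.2, -239.0, 40.4)
149 (619.9, -235.2, 26.2)
164 (620.1, -235.3, 25.2)
179 (624.5, -233.3, 20.8)
red dish (431.9, -319.4, 40.5)
127 (431.2, -313.7, 28.7)
140 (432.0, -317.4, 26.9)
152 (429.9, -317.2, 24.8)
```

View pics/z.png

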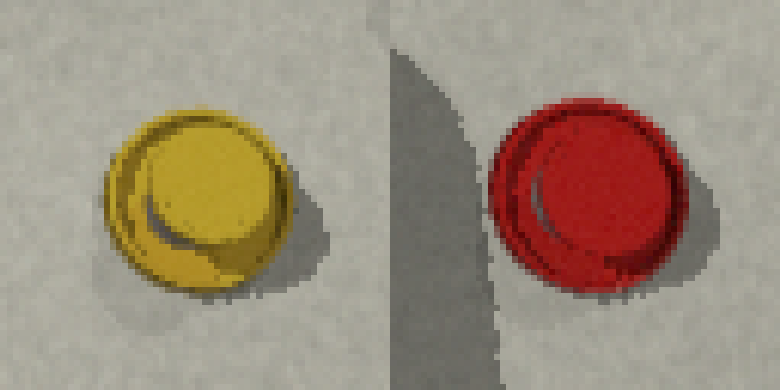

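```bash
python3 -c "
from workcell import env
print(env.job_done())"
```

```text
the job is handed in; nothing more can be done
None
```

All four pods stand upright and free in the dishes of their own colour, placed in the order green, yellow, red, blue, and the job is handed in; the yellow measures about 4 mm and the red about 2 mm off the middle, and I checked the green and blue only by eye.

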